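Put the soldering bench's fume extraction on full

TASK

Get the soldering bench's fume extraction running at full: first push the steel shutter on top of the suction box fully open to the left by its upright tab, then push the cross-bar lever on the fan console away from the robot, past the first detent, to its second stop, and leave it there. Only push, with the fingertips or the outside of the fingers: do not pinch the tab or the lever. Leave the ball-knob slider of the lamp and the loose things on the bench where they are.

Things in the scene. Friction and masses are not known exactly. Their poses are not given: they have to be found in the camera images.
- suction_box: Grey sheet-metal box fixed to the bench, 190 x 190 mm, 70 mm tall; origin at the centre of its underside, its own y axis (about leftwards) is the way the shutter opens. In its top is a grille, covered by a flat steel shutter that runs between two dark side rails (3.5 mm above the shutter's plate) along its y.
- shutter (a joint): How far the shutter is open, m: 0 shut, 0.070 fully open against its end stop. It slides along the suction box's +y, needs about 3 N and stays where it is left. It may start a little open.
- tab_top (a point): Middle of the upper edge of the shutter's upright tab, the thing to push. The tab is 50 mm wide (across the travel, along the box's x), 5 mm thick on either side of this point (10 mm in all, along the box's y) and rises 30 mm above the shutter's plate; the plate's top is 74.5 mm above the bench. Behind the tab (-y side) lies 65 mm of flat shutter plate, over which a fingertip can come down.
- fan_console: Grey control console of the extraction fan, fixed to the bench, 180 x 90 mm, 60 mm tall; origin at the centre of its underside, its own x axis (about away from the robot) is the way the lever is pushed. A lamp console of the same size stands on the other side of the suction box; the two change places. This one carries the lever with the wide straight cross bar.
- lever (a joint): Fan lever position, m, along the fan console's +x: 0 off, 0.030 first detent (low), 0.060 second stop (full). Detents hold it in each position; it must be pushed over two humps, at 0.015 and 0.045, with up to about 6 N each, and then runs forward by itself into the next position; short of a hump it falls back.
- lever_top (a point): Middle of the top of the fan lever's cross bar, 108 mm above the bench. The bar is 36 mm wide across the travel, 16 mm thick along the travel and 20 mm high, on a thin stem; its underside is 28 mm above the console's flat top. The console's flat top reaches 52 mm behind the bar (its -x side) when off.
- lamp_console: Console of the bench lamp, same grey housing as the fan console, but its slider has a round ball knob. Not part of the job. Origin at the centre of its underside.
- ball_knob (a point): Centre of the lamp slider's ball knob, 26 mm across, 97 mm above the bench. It starts anywhere on its 60 mm travel and is to be left as it is.
- flux_jar: Small capped jar, 36 mm across, 40 mm tall, standing on a corner of the suction box's top. Loose bystander. Origin: centre of its underside.
- tin: Small brass tin, 28 mm across, 20 mm tall, standing on the far end of the fan console. Loose bystander. Origin: centre of its underside.
- bench_block: Steel block 30 x 30 x 20 mm lying on the far end of the lamp console. Loose bystander. Origin: centre of its underside.
- firebrick: Loose brick 65 x 130 x 30 mm with wire mesh on top, lying beyond the suction box. Loose bystander. Origin: centre of its underside.
- charcoal_block: Dark block 45 x 60 x 22 mm, lying on the bench on the robot's side of the suction box. Loose bystander. Origin: centre of its underside.
- spray_bottle: Spray bottle, 72 mm across, 191 mm tall, standing at the left side. Loose bystander. Origin: centre of its underside.
- hammer: Hammer 220 mm long, lying crosswise (about along y) at the back of the bench, on the left. Loose bystander. Origin in the tool, on its underside.
- beaker: Open plastic beaker, 70 mm across, 80 mm tall, standing at the back on the right. Loose bystander. Origin: centre of its underside.

How it is judged:
On the way, in this order (a step that is already met when the one before it is completed fails the run):
1. the shutter is pushed fully open (over 64 of 70 mm) while the fan lever is still off (value of joint shutter above 0.064 m and value of joint lever below 0.012 m), for 0.2 s.
2. the fan lever is at its second stop (over 56 of 60 mm), the shutter still open (value of joint lever above 0.056 m and value of joint shutter above 0.064 m), for 0.2 s.
At the end, for the whole second after the job is handed in: The shutter is open by more than 64 of its 70 mm, the fan lever rests beyond 56 of its 60 mm (in its second stop), the lamp's ball knob is within 8 mm and every loose thing within 25 mm of where it started (all of step 2 and velocity of joint lever below 0.01 m/s and distance of ball_knob from where it was at the start of the episode below 0.008 m and distance of each of flux_jar, tin, bench_block, firebrick, charcoal_block, spray_bottle, hammer, beaker from where it was at the start of the episode below 0.025 m); the robot touches nothing.
It fails at once if the shutter's tab is pinched (over 8 N from the fingers on both its halves at once) (contact force between each of shutter_c1, shutter_c2 and the fingers above 8 N).
It fails at once if the lever's bar is pinched (over 8 N from the fingers on both its halves at once) (contact force between each of lever_c1, lever_c2 and the fingers above 8 N).
It fails at once if the lamp's ball-knob slider is moved by more than 8 mm (distance of ball_knob from where it was at the start of the episode above 0.008 m).
It fails at once if a loose thing is lifted, carried or shoved by more than 25 mm, or tipped over (distance of any of flux_jar, tin, bench_block, firebrick, charcoal_block, spray_bottle, hammer, beaker from where it was at the start of the episode above 0.025 m or angle between any of spray_bottle, beaker, flux_jar's own z axis and vertical above 0.4 rad).
It also fails if it takes over 48 s, if anything falls off the work surface, if the arm or the gripper's body presses on something with over 40 N, if the wrist force passes 120 N, or if a joint passes its speed limit or range.

ROBOT

A 6-joint arm with a two-finger parallel gripper is mounted at the origin on the work surface. World frame = base frame: x ahead of the robot, y to its left, z up, the work surface at z = 0. Lengths are in m, angles in rad, forces in N, time in s.
With the tool pointing down it reaches from about 0.375 to 0.9 m from the base axis. Payload 3.1 kg.
Tool frame: the origin (TCP) lies between the finger pads; the fingertips stand manip.finger_overhang ahead of it and the grasp point (between the pads) lies 5 mm behind it (manip.finger_overhang is the distance from the TCP to the fingertips, in m); z points along the fingers, y is the line along which they close (so a half turn about z gives the same grasp; the last joint's range is limited). The gripper opens to 85 mm and grips with 20 to 120 N. Pads are 22 mm wide; open, the fingers measure 114 mm over their backs; the gripper's body (76 mm by 85 mm) begins 54 mm behind the grasp point. The pads swing forward as they close: fully open they stand 13 mm farther back than shut.
Start: joints at [0.981, 0.527, 1.433, -0, 1.181, -0.178], TCP at [0.25, 0.573, 0.245] pointing down, gripper open.
Joint ranges: [-3.08, 3.08], [-0.75, 2.2], [0.22, 2.44], [-1.43, 4.57], [0, 2.65], [-2.85, 2.85]. Speed limits (rad/s): [2.79, 2.79, 3.14, 3.14, 3.14, 3.14].

INTERFACE

Orientations are given as a unit quaternion [x, y, z, w].
In Python, from station import manip gives the robot as it stands.
- The arm moves only by the tool drive_tool, never from a script. Its argument "plan" is a list of rows, each a list of 7 numbers: the shift along the tool's x, y, z in m, then the turn, a rotation vector about the tool's x, y, z in degrees, then the opening, from -1 (shut) to 1 (fully open). In form: [[x, y, z, wx, wy, wz, gripper], ...]. A call has 1 to 10 rows; each row shifts and turns the commanded pose from where the row before left it, along the tool's axes as they then stand; what a row does not reach is not made up. A row lasts 1/10 s, in which the tool goes at most 50 mm and 8.59 degrees, less where a joint would pass 70% of its speed; a pose out of reach is approached as far as the arm can. A call is refused whole if a number of a shift passes 0.05 or a number of a turn 8.59, either way. A call with a gripper value outside its range is refused whole. The fingers move at their own pace and stop on an object; "newtons" is the grip in N (left out, the last holds). Time passes only in rows, so rows that do not move let the fingers close. It gives the time, the measured TCP pose, the force, the opening and the grip force at its end, in the units of the state.
- manip.sense(): the state, without advancing time (a new reading comes with each control period).
- manip.snapshot(name): name is "scene" or "top" or "wrist"; returns a dict with "image" (480x640x3 uint8, red, green, blue), "z_map" (480x640 float32, m along the optical axis (not along the pixel's ray), 0 where there is no reading), "fov_y" (degrees; the focal length in pixels is half the picture's height over the tangent of half this angle, whatever the lens; pixels are square), "cx", "cy" (the principal point, pixels), "k1" (the pictures are not rectified: a ray, as slopes to the right and down, at radius r is drawn at 1 + k1 r^2 times it, then the intrinsics apply), "extrinsics" (4x4, takes a point from camera to world coordinates); the wrist camera has in their place "mount" (4x4, takes a point from camera to tool coordinates, whose origin is the TCP and whose axes are the flange's). Camera axes: x right, y up, looking along -z (the intrinsics and any distortion apply to the point x, -y, -z); pixel columns grow to the right and rows downward; lengths in m; the calibration is good to about 2 mm. A picture is of the moment at which its call begins: read the wrist's pose just before it.
- manip.sign_off(): hands the job in; it is judged then, once.
The state is a dict: "t": time; "q": joint angles; "qd": joint speeds; "tau": joint torques, N m; "tcp_pos": TCP position; "tool_rot": TCP orientation; "force": force on the tool from outside, world axes, zero at the start; "ft_torque": the same for the moment, N m; "finger_gap": opening from 0.0 (shut) to 1.0 (fully open); "gripper_force": force on a finger pad.
Only numpy, scipy, OpenCV 4.12 (cv2) and the standard library are available. Lean on these libraries where they do the work, as an engineer would, in place of code of your own. Each camera call takes 0.05 s, during which the arm holds its last target. There are 200 camera calls.

## Working session

There is one attempt and no reset: what is moved stays moved. The work goes in short steps, Python scripts to look and compute and a tool call to move; the robot and the scene stay as the last step left them, time stands still between calls to the robot, and variables do not carry over. Pictures are saved under pics/ and viewed, at most 10 in all, crops included, and the job is handed in when it is done.

Besides the shell and the picture viewer there is one more tool, called as name(argument=value, ...) on one line, values as JSON. drive_tool: Moves the arm, as the interface text tells. Its arguments: {"type":"object","properties":{"plan":{"type":"array"},"newtons":{"type":"number"}},"required":["plan"]}

```bash
ls; mkdir -p pics
cat > h.py <<'E'
import numpy as np, cv2, pickle
from station import manip
def snap(n):
    s=manip.sense(); d=manip.snapshot(n); 
    if 'extrinsics' not in d:
        from scipy.spatial.transform import Rotation as R
        T=np.eye(4);T[:3,:3]=R.from_quat(s['tool_rot']).as_matrix();T[:3,3]=s['tcp_pos'];d['extrinsics']=T@d['mount']
    pickle.dump(d,open(n+'.pkl','wb')); return d
def load(n): return pickle.load(open(n+'.pkl','rb'))
def rays(d,uv):
    f=240/np.tan(np.radians(d['fov_y'])/2)
    K=np.array([[f,0,d['cx']],[0,f,d['cy']],[0,0,1.]])
    p=cv2.undistortPoints(np.float64(uv).reshape(-1,1,2),K,np.array([d['k1'],0,0,0.]))[:,0]
    return np.c_[p[:,0],-p[:,1],-np.ones(len(p))]
def onplane(d,uv,z):
    E=d['extrinsics'];r=rays(d,uv)@E[:3,:3].T;o=E[:3,3]
    return o+r*((z-o[2])/r[:,2])[:,None]
def cloud(d):
    v,u=np.mgrid[0:480,0:640];r=rays(d,np.c_[u.ravel(),v.ravel()])*d['z_map'].reshape(-1,1)
    E=d['extrinsics'];return (r@E[:3,:3].T+E[:3,3]).reshape(480,640,3)
E
python3 - <<'E'
from h import *
for n in('scene','top'):
    d=snap(n);cv2.imwrite(f'pics/{n}0.png',d['image'][:,:,::-1]);print(n,d['fov_y'],d['k1'],d['extrinsics'].round(3).tolist())
s=manip.sense();print(s); print(manip.finger_overhang)
E
```

```text
pics
scene 49.714633185071094 0.05170517568355339 [[0.693, -0.392, 0.605, 1.259], [0.721, 0.371, -0.586, -0.553], [0.006, 0.842, 0.54, 0.714], [0.0, 0.0, 0.0, 1.0]]
top 43.54219445447776 0.056664886148978535 [[-0.005, 0.991, -0.13, 0.408], [-1.0, -0.005, -0.001, 0.073], [-0.001, 0.13, 0.991, 1.489], [0.0, 0.0, 0.0, 1.0]]
{'t': 0.1, 'q': array([ 9.80464588e-01,  5.28354652e-01,  1.43379538e+00,  1.67097175e-06,
        1.18143360e+00, -1.78482954e-01]), 'qd': array([-0.00076387, -0.00191863, -0.0028542 ,  0.00161296,  0.00092687,
        0.00092134]), 'tau': array([-2.32600269e-04, -4.43302917e+01, -1.78586090e+01, -2.15401719e-04,
        3.93836468e-03, -2.18534063e-05]), 'tcp_pos': array([0.24979343, 0.5722186 , 0.24443612]), 'tool_rot': array([ 2.04472319e-01,  9.78871840e-01, -9.22550526e-04, -3.74034871e-04]), 'force': array([ 0.45852475, -0.43426594,  0.4753115 ]), 'ft_torque': array([ 0.03012619, -0.04471249, -0.00233324]), 'gripper_force': 0.0, 'finger_gap': 0.9987453759531606}
0.014
```

View pics/top0.png

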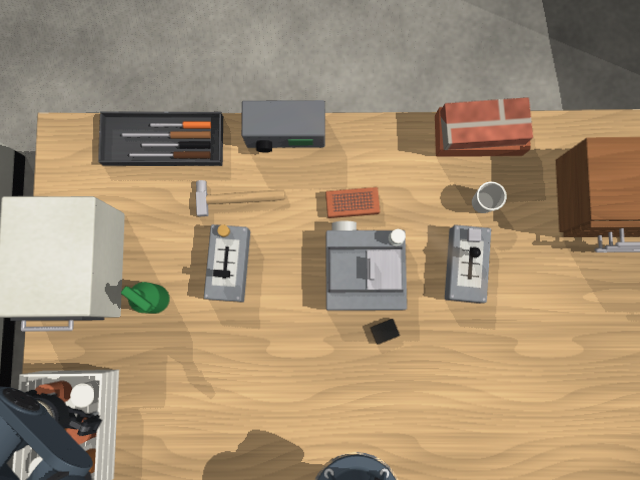

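View pics/scene0.png

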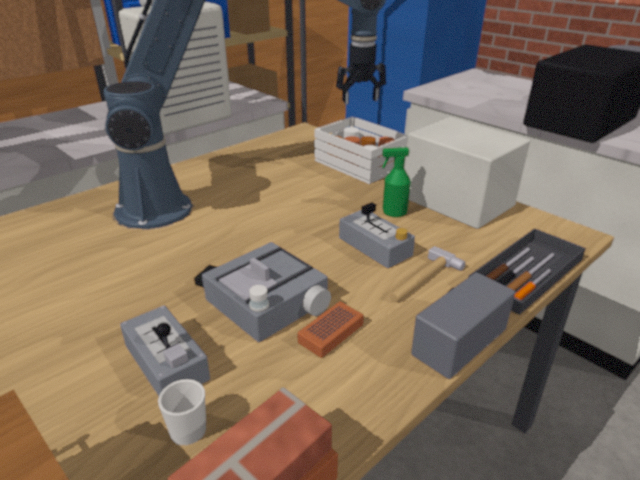

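The top view shows the fan console on the left at about (228,263), with its dark cross bar at about (222,273). The suction box is at (367,270), with its tab at about (368,268) and the bare shutter plate to its right. The ball knob is at (475,252), well away from the work, and the flux jar is at (398,237).

Run:
```python
from h import *
d=load('top');C=cloud(d);im=d['image']
def box(n,r0,r1,c0,c1,zl,zh,img=False):
    P=C[r0:r1,c0:c1].reshape(-1,3);m=(P[:,2]>zl)&(P[:,2]<zh);Q=P[m]
    v,u=np.mgrid[r0:r1,c0:c1];uv=np.c_[u.ravel(),v.ravel()][m].astype(np.float32)
    xy=Q[:,:2].astype(np.float32);r=cv2.minAreaRect(xy*1000)
    print(n,len(Q),'med',np.median(Q,0).round(4),'rect',np.round(r[0],1),np.round(r[1],1),round(r[2],1),'uv',uv.min(0),uv.max(0));return Q
box('tab',240,300,350,390,.092,.115)
box('jar',222,250,385,412,.095,.125)
box('boxtop',225,312,322,412,.06,.082)
box('fan',222,305,200,255,.05,.066)
box('bar',240,300,200,250,.095,.12)
box('tin',220,240,212,235,.07,.09)
box('lamp',222,305,440,500,.05,.066)
box('ball',235,270,460,490,.09,.12)
box('spray',280,320,120,175,.05,.25)
# plate-plane edges of tab by image, scaled crop
cv2.imwrite('pics/c.png',np.vstack([cv2.resize(im[220:320,320:420],(600,600),interpolation=2)[:300+300]])[:,:,::-1])
# second view cloud
d2=load('scene');C=cloud(d2)
box('tab2',240,300,235,285,.092,.115);box('bar2',195,235,355,395,.098,.12);box('fan2',200,270,335,420,.052,.066);box('boxtop2',240,345,200,330,.066,.08)
box('charcoal',262,292,190,218,.01,.03)
```

```text
tab 97 med [ 0.5404 -0.0368  0.1049] rect [539.6 -36.8] [ 9.5 49.6] 89.0 uv [369. 257.] [373. 278.]
jar 168 med [ 0.6128 -0.0972  0.1105] rect [613.2 -97.6] [31.1 32.3] 44.6 uv [390. 229.] [404. 242.]
boxtop 6177 med [ 0.5342 -0.0208  0.0716] rect [544.5 -27.1] [193.  203.6] 89.9 uv [325. 225.] [407. 310.]
fan 2518 med [0.5563 0.3042 0.0604] rect [558.6 307.8] [ 91.1 182.3] 85.5 uv [204. 224.] [247. 301.]
bar 122 med [0.5279 0.3097 0.1075] rect [527.5 310.1] [36.6 16.1] 86.3 uv [213. 270.] [229. 277.]
tin 118 med [0.6329 0.3107 0.0806] rect [633.2 311.2] [26.9 27.2] 31.8 uv [217. 224.] [229. 235.]
lamp 2491 med [ 0.5417 -0.2695  0.0605] rect [ 553.8 -275.6] [ 91.4 182.1] 84.3 uv [448. 224.] [490. 302.]
ball 109 med [ 0.5743 -0.2756  0.1063] rect [ 575.3 -277.4] [24.6 26.7] 47.0 uv [469. 246.] [480. 258.]
spray 1020 med [0.4729 0.4698 0.1213] rect [474.3 483.2] [70.9 76.4] 3.8 uv [121. 282.] [165. 313.]
tab2 383 med [ 0.6074 -0.0904  0.1047] rect [575.3 -65.1] [ 36.8 135.5] 52.9 uv [250. 258.] [268. 299.]
bar2 100 med [0.5318 0.3078 0.1054] rect [530.1 312.2] [39.9 20.9] 81.7 uv [361. 202.] [376. 211.]
fan2 1333 med [0.5674 0.2965 0.0594] rect [564.9 362.9] [208.9 183.7] 83.8 uv [339. 200.] [414. 250.]
boxtop2 4269 med [ 0.5485 -0.0327  0.0701] rect [548.8 -25.1] [212.6 191.6] 0.2 uv [203. 242.] [326. 317.]
charcoal 151 med [ 0.3844 -0.0881  0.0207] rect [400.8 -93.9] [ 41.7 108.1] 43.8 uv [194. 264.] [217. 291.]
```

View pics/c.png

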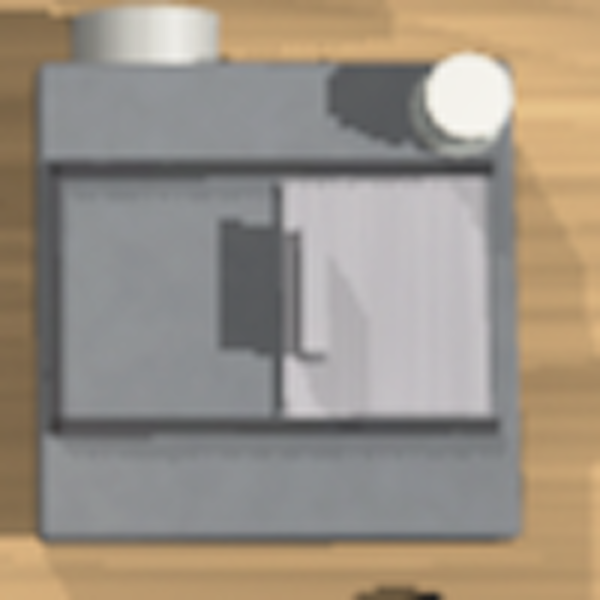

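I measured the tab at (0.540, -0.037, 0.105), with a 50x10 mm outline. The bar is at (0.5275, 0.310, 0.1075), 36x16 mm, with the console axis about -4.5° from world x. All of this agrees with the given sizes. Next I close the fingers, square the tool to the world axes, and travel.

drive_tool(plan=[[0,0,0,0,0,-8,-1],[0,0,0,0,0,-8,-1],[0,0,0,0,0,-7.6,-1],[-0.02,-0.045,0,0,0,0,-1],[-0.02,-0.045,0,0,0,0,-1],[-0.02,-0.045,0,0,0,0,-1],[-0.02,-0.045,0,0,0,0,-1],[-0.02,-0.045,0,0,0,0,-1],[-0.02,-0.045,0,0,0,0,-1],[-0.02,-0.045,0,0,0,0,-1]], newtons=40)

```text
t: 1.1
tcp_pos: [0.3904, 0.2559, 0.2452]
tool_rot: [-0.0, 1.0, -0.0, -0.0]
force: [0.9, 0.7, 0.0]
finger_gap: 0.002
gripper_force: 0.0
```

drive_tool(plan=[[-0.02,-0.045,0,0,0,0,-1],[-0.02,-0.045,0,0,0,0,-1],[-0.02,-0.045,0,0,0,0,-1],[-0.02,-0.045,0,0,0,0,-1],[-0.02,-0.045,0,0,0,0,-1],[-0.02,-0.045,0,0,0,0,-1],[-0.02,-0.045,0,0,0,0,-1],[-0.01,-0.027,0,0,0,0,-1],[0,0,0,0,0,0,-1],[0,0,0,0,0,0,-1]])

```text
t: 2.1
tcp_pos: [0.5396, -0.0844, 0.2447]
tool_rot: [0.001, 1.0, 0.001, -0.001]
force: [-1.2, -0.1, -0.2]
finger_gap: 0.0
gripper_force: 0.0
```

drive_tool(plan=[[0,0,0.04,0,0,0,-1],[0,0,0.04,0,0,0,-1],[0,0,0.03,0,0,0,-1],[0,0,0.015,0,0,0,-1],[0,0,0.01,0,0,0,-1],[0,0,0.01,0,0,0,-1],[0,0,0,0,0,0,-1],[0,0,0,0,0,0,-1]])

```text
t: 2.9
tcp_pos: [0.5405, -0.084, 0.1009]
tool_rot: [-0.0, 1.0, -0.0, 0.0]
force: [0.2, -0.1, 0.5]
finger_gap: -0.001
gripper_force: 0.0
```

Run:
```python
from h import *
s=manip.sense();print(s['tcp_pos'],s['force'])
d=snap('scene');cv2.imwrite('pics/s1.png',cv2.resize(d['image'][190:340,170:370],(800,600))[:,:,::-1])
```

```text
[ 0.54052374 -0.08398199  0.10086357] [ 0.20039539 -0.13030162  0.51492763]
```

View pics/s1.png

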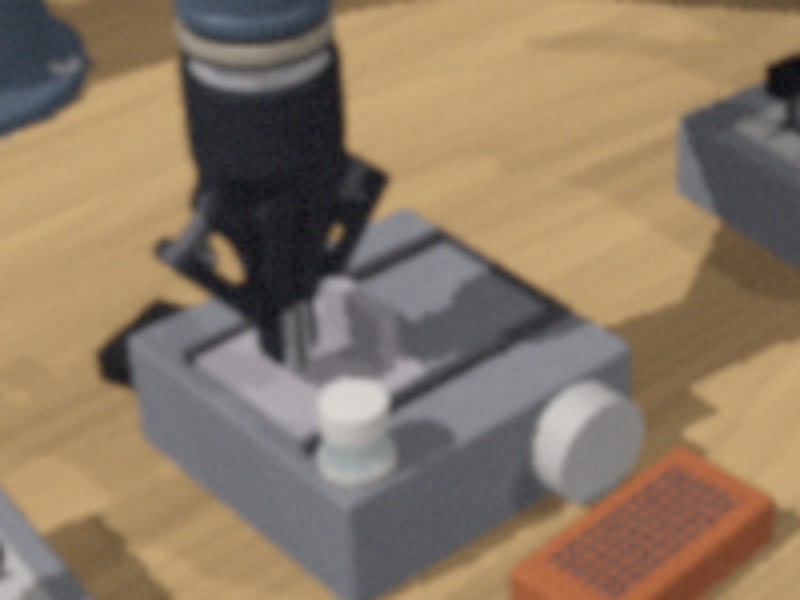

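The picture shows the closed fingertips just above the plate at crop (295,350), behind the tab at (345,320) and clear of the jar. Now I push left.

drive_tool(plan=[[0,0.01,0,0,0,0,-1],[0,0.007,0,0,0,0,-1],[0,0.006,0,0,0,0,-1],[0,0.006,0,0,0,0,-1],[0,0.006,0,0,0,0,-1],[0,0.006,0,0,0,0,-1],[0,0.006,0,0,0,0,-1],[0,0.006,0,0,0,0,-1],[0,0.006,0,0,0,0,-1],[0,0.006,0,0,0,0,-1]])

```text
t: 3.95
tcp_pos: [0.5403, -0.0188, 0.1004]
tool_rot: [-0.0, 1.0, -0.0, 0.0]
force: [0.7, -3.8, 3.0]
finger_gap: 0.0
gripper_force: 1.5
```

drive_tool(plan=[[0,0.004,0,0,0,0,-1],[0,0.004,0,0,0,0,-1],[0,0.003,0,0,0,0,-1],[0,0.003,0,0,0,0,-1],[0,0,0,0,0,0,-1]])

```text
t: 4.45
tcp_pos: [0.5402, -0.0047, 0.1002]
tool_rot: [-0.0, 1.0, 0.0, 0.0]
force: [-0.6, -0.7, 0.2]
finger_gap: -0.002
gripper_force: 0.3
```

Run:
```python
from h import *
s=manip.sense();print(s['tcp_pos'],s['force'])
d=snap('top');C=cloud(d);cv2.imwrite('pics/t1.png',cv2.resize(d['image'][220:320,310:420],(660,600))[:,:,::-1])
```

```text
[ 0.54023054 -0.00466442  0.10022032] [-0.63229441 -0.7032743   0.2400103 ]
```

View pics/t1.png

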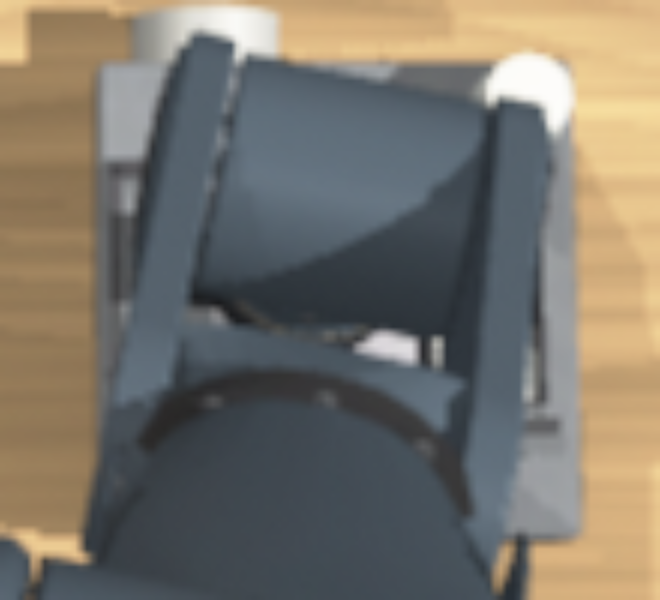

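The arm hides the tab from above, but the roughly 3.8 N drag shows the shutter is moving. I'll keep going in small steps until the end stop resists.

drive_tool(plan=[[0,0.003,0,0,0,0,-1],[0,0.003,0,0,0,0,-1],[0,0.002,0,0,0,0,-1],[0,0.002,0,0,0,0,-1]])

```text
t: 4.9
tcp_pos: [0.5401, 0.0049, 0.1002]
tool_rot: [-0.0, 1.0, -0.0, -0.0]
force: [0.5, -2.4, -0.5]
finger_gap: 0.001
gripper_force: 1.3
```

drive_tool(plan=[[0,0.002,0,0,0,0,-1],[0,0.002,0,0,0,0,-1]])

```text
t: 5.1
tcp_pos: [0.5401, 0.0089, 0.1002]
tool_rot: [-0.0, 1.0, 0.0, -0.0]
force: [1.4, -2.4, -1.1]
finger_gap: -0.002
gripper_force: 1.3
```

drive_tool(plan=[[0,0.002,0,0,0,0,-1],[0,0.001,0,0,0,0,-1]])

```text
t: 5.3
tcp_pos: [0.5401, 0.011, 0.1002]
tool_rot: [-0.001, 1.0, -0.001, -0.0]
force: [-1.0, -7.6, -2.6]
finger_gap: 0.002
gripper_force: 4.4
```

drive_tool(plan=[[0,0.001,0,0,0,0,-1],[0,0,0,0,0,0,-1],[0,0,0,0,0,0,-1]])

```text
t: 5.6
tcp_pos: [0.5401, 0.0111, 0.1002]
tool_rot: [-0.001, 1.0, -0.001, -0.0]
force: [-0.5, -9.3, -1.1]
finger_gap: 0.002
gripper_force: 4.6
```

drive_tool(plan=[[0,-0.005,0,0,0,0,-1],[0,-0.01,0,0,0,0,-1],[0,-0.01,-0.005,0,0,0,-1],[0,0,-0.03,0,0,0,-1],[0,0,-0.04,0,0,0,-1],[0,0,-0.04,0,0,0,-1],[0,0,-0.03,0,0,0,-1],[0,0.045,0,0,0,0,-1],[0,0.045,0,0,0,0,-1],[0,0.045,0,0,0,0,-1]])

```text
t: 6.6
tcp_pos: [0.5402, 0.1235, 0.2464]
tool_rot: [0.001, 1.0, 0.0, 0.001]
force: [0.3, -0.4, 0.5]
finger_gap: -0.004
gripper_force: 0.0
```

drive_tool(plan=[[0.01,0.045,0,0,0,0,-1],[0.02,0.045,0,0,0,0,-1],[0.02,0.045,0,0,0,0,-1],[0.02,0.035,0,0,0,0,-1],[0,0,0,0,0,0,-1]])

```text
t: 7.1
tcp_pos: [0.467, 0.2963, 0.2457]
tool_rot: [-0.003, 1.0, 0.001, -0.001]
force: [0.1, -0.4, -0.1]
finger_gap: 0.001
gripper_force: 0.0
```

Run:
```python
from h import *
s=manip.sense();print(s['tcp_pos'],s['force'])
d=snap('top');C=cloud(d)
def box(n,r0,r1,c0,c1,zl,zh):
    P=C[r0:r1,c0:c1].reshape(-1,3);Q=P[(P[:,2]>zl)&(P[:,2]<zh)];r=cv2.minAreaRect(Q[:,:2].astype(np.float32)*1000);print(n,np.median(Q,0).round(4),np.round(r[0],1),np.round(r[1],1),round(r[2],1))
box('tab',240,300,330,382,.092,.115)
box('jar',222,250,385,412,.095,.125)
cv2.imwrite('pics/t2.png',cv2.resize(d['image'][200:320,190:430],(800,400))[:,:,::-1])
```

```text
[0.46697423 0.29630218 0.24565284] [ 0.09152909 -0.37809823 -0.14233353]
tab [0.5397 0.0292 0.1049] [539.8  29.3] [ 7.3 49.1] 89.1
jar [ 0.6123 -0.0974  0.1103] [613.3 -97.4] [31.7 31.3] 39.7
```

View pics/t2.png

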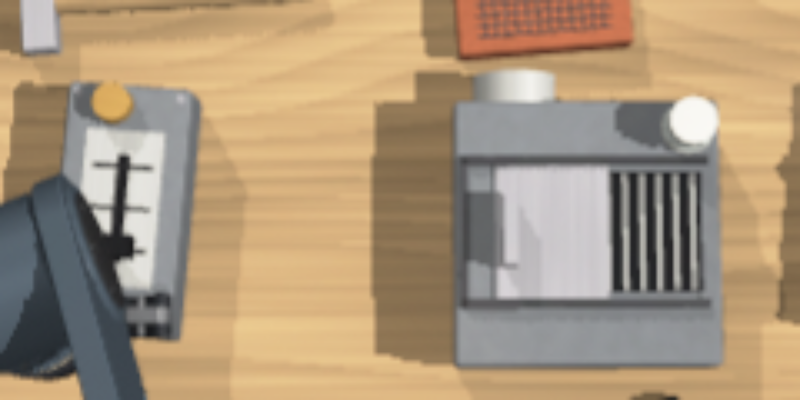

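The shutter is open: the tab moved 66 mm to y=0.029 and hit a hard stop at 9 N, and the grille now shows at crop (655,230). The jar hasn't moved. Next I line up behind the lever, turn 4.5° and lower.

drive_tool(plan=[[0,0.018,0,0,0,0,-1],[0,0,0.04,0,0,4.5,-1],[0,0,0.04,0,0,0,-1],[0,0,0.03,0,0,0,-1],[0,0,0.02,0,0,0,-1],[0,0,0.012,0,0,0,-1],[0,0,0.01,0,0,0,-1],[0,0,0,0,0,0,-1]])

```text
t: 7.95
tcp_pos: [0.4704, 0.31, 0.0927]
tool_rot: [0.04, 0.999, -0.0, -0.001]
force: [0.4, -0.4, -0.1]
finger_gap: -0.002
gripper_force: 0.0
```

Run:
```python
from h import *
s=manip.sense();print(s['tcp_pos'],s['tool_rot'],s['force'])
d=snap('scene');cv2.imwrite('pics/s2.png',cv2.resize(d['image'][140:290,300:500],(800,600))[:,:,::-1])
```

```text
[0.47036824 0.30997349 0.09266852] [ 3.97670402e-02  9.99208783e-01 -2.76455624e-04 -5.59980257e-04] [ 0.37322788 -0.35420905 -0.0595437 ]
```

View pics/s2.png

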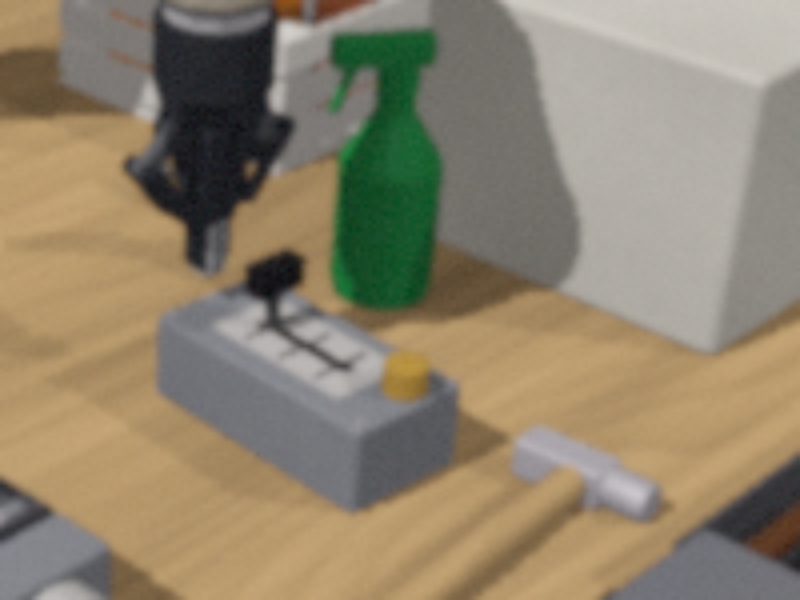

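The picture shows the fingertips at crop (207,265), behind the bar at (275,275) and clear of the console and bottle. I trim y by 4 mm and push along the console axis.

drive_tool(plan=[[-0.01,0.004,0,0,0,0,-1],[-0.015,0,0,0,0,0,-1],[-0.01,0,0,0,0,0,-1],[-0.008,0,0,0,0,0,-1],[-0.008,0,0,0,0,0,-1],[-0.008,0,0,0,0,0,-1],[-0.008,0,0,0,0,0,-1],[-0.008,0,0,0,0,0,-1],[-0.008,0,0,0,0,0,-1],[0,0,0,0,0,0,-1]])

```text
t: 9.0
tcp_pos: [0.5544, 0.3082, 0.0934]
tool_rot: [0.039, 0.999, 0.0, 0.001]
force: [-1.1, -0.2, 0.2]
finger_gap: -0.004
gripper_force: 0.1
```

drive_tool(plan=[[-0.004,0,0,0,0,0,-1],[-0.004,0,0,0,0,0,-1],[-0.002,0,0,0,0,0,-1],[0,0,0,0,0,0,-1]])

```text
t: 9.4
tcp_pos: [0.564, 0.3073, 0.0933]
tool_rot: [0.039, 0.999, 0.0, 0.0]
force: [0.8, -0.0, -0.1]
finger_gap: -0.002
gripper_force: 0.0
```

Run:
```python
from h import *
s=manip.sense();print(s['tcp_pos'],s['force'])
d=snap('scene');cv2.imwrite('pics/s3.png',cv2.resize(d['image'][140:290,300:500],(800,600))[:,:,::-1])
```

```text
[0.56401404 0.3073024  0.09332227] [ 0.77397098 -0.0337123  -0.0777061 ]
```

View pics/s3.png

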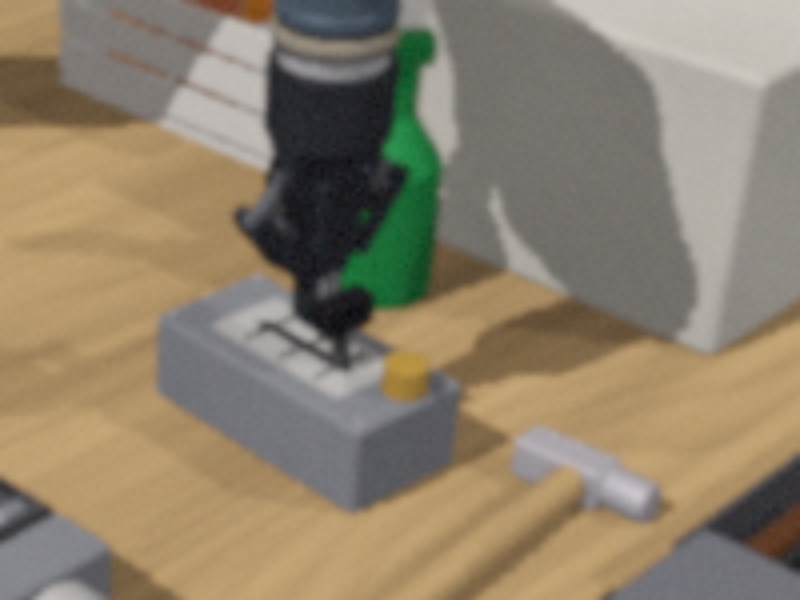

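The stem at crop (345,360) is now at the far end of its slot, and the tool carries no load. I withdraw, lift and check.

drive_tool(plan=[[0.015,0,0,0,0,0,-1],[0.02,0,0,0,0,0,-1],[0.02,0,-0.02,0,0,0,-1],[0.02,0,-0.04,0,0,0,-1],[0.02,0,-0.04,0,0,0,-1],[0,-0.03,-0.04,0,0,0,-1],[0,-0.045,0,0,0,0,-1],[0,-0.045,0,0,0,0,-1],[0,-0.03,0,0,0,0,-1],[0,0,0,0,0,0,-1]])

```text
t: 10.45
tcp_pos: [0.456, 0.1625, 0.2336]
tool_rot: [0.041, 0.999, -0.001, -0.0]
force: [-0.4, 0.3, -1.0]
finger_gap: 0.004
gripper_force: 0.0
```

Run:
```python
from h import *
s=manip.sense();print(s['t'],s['tcp_pos'],s['force'])
d=snap('top');C=cloud(d)
def box(n,r0,r1,c0,c1,zl,zh):
    P=C[r0:r1,c0:c1].reshape(-1,3);Q=P[(P[:,2]>zl)&(P[:,2]<zh)];r=cv2.minAreaRect(Q[:,:2].astype(np.float32)*1000);print(n,np.median(Q,0).round(4),np.round(r[0],1),np.round(r[1],1),round(r[2],1))
box('bar',236,300,205,250,.098,.12)
box('tab',240,300,330,382,.092,.115)
box('tin',220,240,212,235,.07,.09)
box('jar',222,250,385,412,.095,.125)
box('ball',235,270,460,490,.09,.12)
cv2.imwrite('pics/t3.png',d['image'][:,:,::-1])
```

```text
10.45 [0.45595289 0.16249419 0.23356378] [-0.3504192   0.27782722 -1.04516843]
bar [0.5884 0.3044 0.1078] [588.7 305.4] [36.4 16.5] 85.4
tab [0.5386 0.0285 0.1049] [539.7  29.3] [ 7.2 49.1] 89.4
tin [0.6332 0.3109 0.0804] [633.6 311.5] [26.  27.2] 26.1
jar [ 0.6128 -0.0974  0.1101] [613.2 -97.9] [32.1 31.3] 89.7
ball [ 0.5743 -0.2759  0.1057] [ 583.3 -272.2] [44.  26.4] 35.9
```

View pics/t3.png

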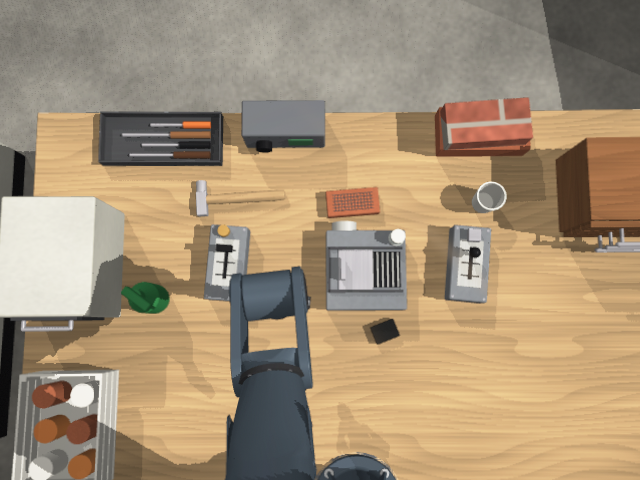

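The lever moved 61 mm to the second stop, with the bar at pixel (224,247). The shutter is open at (372,268), and the loose things and the ball knob are where they started.

```bash
python3 -c "
from station import manip
print(manip.sign_off())"
```

```text
the job is handed in; nothing more can be done
None
```

The job is handed in; no verdict came back. My last measurements show the shutter pushed 66 mm to its end stop, then the fan lever pushed 61 mm to its second stop, with the ball knob and loose things unmoved and the arm clear.

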